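# Spice tins in a row by the kettle

## Task

Line the four steel spice tins up on the four cork discs of the wooden board, one to a disc, in order of size: the largest on the disc nearest the kettle, down to the smallest at the far end. Stand each tin upright in the middle of its disc, and do not tip any of them over on the way.

Things in the scene. Friction and masses are not known exactly. Their poses are not given: they have to be found in the camera images.
- tin_98: The largest (tallest and widest) of four brushed-steel spice tins: a closed upright cylinder, 58 mm in diameter and 98 mm tall including its flat black lid (the top 12 mm); rigid, under 0.3 kg. Loose, standing on the work surface at the start. Origin: centre of its underside; z points up along its axis; yaw means nothing.
- tin_82: The second largest of four brushed-steel spice tins: a closed upright cylinder, 52 mm in diameter and 82 mm tall including its flat black lid (the top 12 mm); rigid, under 0.3 kg. Loose, standing on the work surface at the start. Origin: centre of its underside; z points up along its axis; yaw means nothing.
- tin_66: The third largest of four brushed-steel spice tins: a closed upright cylinder, 46 mm in diameter and 66 mm tall including its flat black lid (the top 12 mm); rigid, under 0.3 kg. Loose, standing on the work surface at the start. Origin: centre of its underside; z points up along its axis; yaw means nothing.
- tin_50: The smallest (shortest and narrowest) of four brushed-steel spice tins: a closed upright cylinder, 40 mm in diameter and 50 mm tall including its flat black lid (the top 12 mm); rigid, under 0.3 kg. Loose, standing on the work surface at the start. Origin: centre of its underside; z points up along its axis; yaw means nothing.
- disc_1: The leftmost (+y) of four equal fixed cork discs, 74 mm in diameter and 3 mm thick, in a straight row, centres 105 mm apart, on a fixed wooden board 100 x 430 mm, 10 mm thick. Discs 1 to 4 run from the robot's left (+y) to its right. Origin: centre of its underside, z = 0.010; its top is z = 0.013. Its y axis points along the row to disc 1, x across it, away from the robot.
- disc_2: The second from the left of four equal fixed cork discs, 74 mm in diameter and 3 mm thick, in a straight row, centres 105 mm apart, on a fixed wooden board 100 x 430 mm, 10 mm thick. Discs 1 to 4 run from the robot's left (+y) to its right. Origin: centre of its underside, z = 0.010; its top is z = 0.013. Its y axis points along the row to disc 1, x across it, away from the robot.
- disc_3: The third from the left of four equal fixed cork discs, 74 mm in diameter and 3 mm thick, in a straight row, centres 105 mm apart, on a fixed wooden board 100 x 430 mm, 10 mm thick. Discs 1 to 4 run from the robot's left (+y) to its right. Origin: centre of its underside, z = 0.010; its top is z = 0.013. Its y axis points along the row to disc 1, x across it, away from the robot.
- disc_4: The rightmost (-y) of four equal fixed cork discs, 74 mm in diameter and 3 mm thick, in a straight row, centres 105 mm apart, on a fixed wooden board 100 x 430 mm, 10 mm thick. Discs 1 to 4 run from the robot's left (+y) to its right. Origin: centre of its underside, z = 0.010; its top is z = 0.013. Its y axis points along the row to disc 1, x across it, away from the robot.
- kettle: Fixed steel electric kettle on a black base 156 mm in diameter, 235 mm tall, black handle reaching 117 mm out along its +x. It stands beyond one end of the row of discs, left (y > 0) or right (y < 0); beyond the other end stands a fixed black and steel toaster (300 x 152 mm, long side about along x, 177 mm tall). Origin: centre of its underside, on the work surface.
Things that resemble listed ones, but are neither listed nor needed, are in the scene too. What is shaped like the tin_50 but purple is not meant.

How it is judged:
At the end, for the whole second after the job is handed in: All four tins stand upright (within 0.1 rad) and at rest on the discs, each centred within 15 mm on its own disc: counting from the end of the row at which the kettle stands, the 98, 82, 66 and 50 mm tin (angle between each of tin_98, tin_82, tin_66, tin_50's own z axis and vertical below 0.1 rad and height (world z) of tin_98 between 0.01 and 0.018 m and linear speed of each of tin_98, tin_82, tin_66, tin_50 below 0.02 m/s and angular speed of each of tin_98, tin_82, tin_66, tin_50 below 0.2 rad/s and height (world z) of tin_82 between 0.01 and 0.018 m and height (world z) of tin_66 between 0.01 and 0.018 m and height (world z) of tin_50 between 0.01 and 0.018 m and ((world y of kettle above 0 m and horizontal distance between tin_98 and disc_1 below 0.015 m and horizontal distance between tin_82 and disc_2 below 0.015 m and horizontal distance between tin_66 and disc_3 below 0.015 m and horizontal distance between tin_50 and disc_4 below 0.015 m) or (not (world y of kettle above 0 m) and horizontal distance between tin_98 and disc_4 below 0.015 m and horizontal distance between tin_82 and disc_3 below 0.015 m and horizontal distance between tin_66 and disc_2 below 0.015 m and horizontal distance between tin_50 and disc_1 below 0.015 m))); the robot touches nothing.
It fails at once if a tin is tipped over (leans more than 0.6 rad) (angle between any of tin_98, tin_82, tin_66, tin_50's own z axis and vertical above 0.6 rad).
It also fails if it takes over 102 s, if anything falls off the work surface, if the arm or the gripper's body presses on something with over 40 N, if the wrist force passes 120 N, or if a joint passes its speed limit or range.

## Robot

A 6-joint arm with a two-finger parallel gripper is mounted at the origin on the work surface. World frame = base frame: x ahead of the robot, y to its left, z up, the work surface at z = 0. Lengths are in m, angles in rad, forces in N, time in s.
With the tool pointing down it reaches from about 0.2 to 0.875 m from the base axis. Payload 3.4 kg.
Tool frame: the origin (TCP) lies at the very end of the fingers, on their centre line; the grasp point (between the pads) lies 19 mm behind it; x points along the fingers, y is the direction in which the jaws open and shut, and the axes are right-handed (so a half turn about x gives the same grasp; the last joint's range is limited). The gripper opens to 94 mm and grips with 3 to 60 N. Pads are 16 mm wide; open, the fingers measure 119 mm over their backs; the gripper's body (75 mm by 177 mm) begins 78 mm behind the grasp point.
Start: joints at [-1.391, 0.276, 1.505, -0, 1.361, -0.121], TCP at [0.17, -0.549, 0.205] pointing down, gripper open.
Joint ranges: [-2.89, 2.89], [-0.75, 2.08], [0.22, 2.7], [-1.18, 4.32], [0.11, 2.71], [-2.7, 2.7]. Speed limits (rad/s): [2.57, 2.57, 3.14, 3.14, 3.14, 3.14].

## Interface

Orientations are given as [roll, pitch, yaw] about the fixed x, y, z axes, in that order (R = Rz(yaw) Ry(pitch) Rx(roll)).
In Python, from station import manip gives the robot as it stands. Calls block until the motion is done:
- manip.move_pose(position, orientation): joint-space move of the TCP to a pose.
- manip.move_linear(position, max_speed=0.15, rot=None): straight line of the TCP; rot=None keeps the orientation; max_speed is the mean speed in m/s.
- manip.movej(angles): joint-space move.
- manip.open() and manip.grab(strength=None): open the fingers fully, or close them until they stop; strength is the grip in N (None keeps the last).
- manip.sleep(seconds).
- manip.ik(position, orientation): joint angles nearest the present ones, or None.
- manip.sense(): the state.
- manip.get_image(name): name is "side" or "top" or "wrist"; returns a dict with "pixels" (480x640x3 uint8, red, green, blue), "fx", "fy", "cx", "cy" (pixels), "extrinsics" (4x4, takes a point from camera to world coordinates). Camera axes: x right, y down, z forward; pixel columns grow to the right and rows downward; lengths in m; the calibration is good to about 2 mm. A picture is of the moment at which its call begins. There is no depth.
A pose or a line that the arm cannot do raises manip.PlanningError and nothing moves.
- manip.hand_in(): hands the job in, once; it reports no verdict.
Trained networks look in a picture, given as the dict that the camera call returned (one of the last four; its "shot" number tells which), for a name from the list of things; names that differ only in an ending like _2 or _b are one class to them, and where a whole thing is asked for, a point or a joint stands for the part that bears it (a point fixed in the world has none). Each returns a list of dicts, best first, with "conf" (0 to 1); they miss things now and then, are a little off and sometimes report something else, mostly with a low value. They report only what shows in the picture. A call takes as long as a camera call. They do not tell look-alikes from the thing itself.
- manip.spot_in(picture, label): "location" ([column, row] in pixels, amid what is visible of it).
- manip.outline_of(picture, label): "pixels" (480x640 bool, what is visible of it) and "location" ([column, row] in pixels, amid what is visible of it).
The state is a dict: "time": time; "q": joint angles; "qvel": joint speeds; "tau": joint torques, N m; "position": TCP position; "orientation": TCP orientation; "ft_force": force on the tool from outside, world axes, zero at the start; "ft_torque": the same for the moment, N m; "gripper_width": finger opening in m.
Only numpy, scipy, OpenCV 4.12 (cv2) and the standard library are available. Lean on these libraries where they do the work, as an engineer would, in place of code of your own. Each camera call takes 0.05 s, during which the arm holds its last target. There are 200 camera calls.

## Working session

There is one attempt and no reset: what is moved stays moved. The work goes in short steps, each a Python script; the robot and the scene stay as the last script left them, time stands still between calls to the robot, and variables do not carry over. Pictures are saved under pics/ and viewed, about 12 in all and at most 16, crops included, and the job is handed in when it is done.

```bash
mkdir -p pics; ls; cat > h.py <<'E'
import numpy as np, cv2
from station import manip
def save(im,n): cv2.imwrite(f'pics/{n}.png',cv2.cvtColor(im['pixels'],cv2.COLOR_RGB2BGR))
def ray(im,px,z):
    E=np.array(im['extrinsics']); d=E[:3,:3]@np.array([(px[0]-im['cx'])/im['fx'],(px[1]-im['cy'])/im['fy'],1]); o=E[:3,3]
    return o+d*(z-o[2])/d[2]
def proj(im,P):
    E=np.array(im['extrinsics']); c=E[:3,:3].T@(np.array(P)-E[:3,3]); return np.array([im['fx']*c[0]/c[2]+im['cx'],im['fy']*c[1]/c[2]+im['cy']])
E
python3 - <<'E'
from h import *
np.set_printoptions(precision=3,suppress=True)
for n in ['top','side']:
    im=manip.get_image(n); save(im,n+'0'); print(n,im['fx'],np.array(im['extrinsics'])[:3])
    for l in ['tin_98','tin_82','tin_66','tin_50','disc_1','kettle']:
        for r in manip.spot_in(im,l): print(l,round(r['conf'],2),np.round(r['location']),ray(im,r['location'],.013)[:2])
print(manip.sense())
E
```

```text
pics
top 527.719863202778 [[ 0.134 -0.964  0.231  0.338]
 [-0.991 -0.131  0.027 -0.009]
 [ 0.004 -0.233 -0.973  1.04 ]]
tin_98 0.96 [342. 306.] [ 0.456 -0.054]
tin_98 0.84 [271. 300.] [0.449 0.085]
tin_98 0.82 [206. 291.] [0.448 0.214]
tin_98 0.79 [457. 270.] [ 0.557 -0.27 ]
tin_98 0.78 [429. 312.] [ 0.467 -0.222]
tin_82 0.96 [342. 306.] [ 0.456 -0.054]
tin_82 0.84 [271. 300.] [0.449 0.085]
tin_82 0.82 [206. 291.] [0.448 0.214]
tin_82 0.79 [457. 270.] [ 0.557 -0.27 ]
tin_82 0.78 [429. 312.] [ 0.467 -0.222]
tin_66 0.96 [342. 306.] [ 0.456 -0.054]
tin_66 0.84 [271. 300.] [0.449 0.085]
tin_66 0.82 [206. 291.] [0.448 0.214]
tin_66 0.79 [457. 270.] [ 0.557 -0.27 ]
tin_66 0.78 [429. 312.] [ 0.467 -0.222]
tin_50 0.96 [342. 306.] [ 0.456 -0.054]
tin_50 0.84 [271. 300.] [0.449 0.085]
tin_50 0.82 [206. 291.] [0.448 0.214]
tin_50 0.79 [457. 270.] [ 0.557 -0.27 ]
tin_50 0.78 [429. 312.] [ 0.467 -0.222]
disc_1 0.98 [409. 212.] [ 0.663 -0.165]
disc_1 0.96 [303. 199.] [0.661 0.053]
disc_1 0.76 [355. 206.] [ 0.66  -0.055]
disc_1 0.65 [249. 196.] [0.653 0.163]
kettle 0.76 [ 99. 198.] [0.606 0.463]
si
[... 973 characters left out ...]
n_50 0.65 [254. 234.] [0.662 0.042]
tin_50 0.57 [306. 308.] [0.449 0.187]
disc_1 0.97 [224. 265.] [0.655 0.162]
disc_1 0.66 [258. 234.] [0.655 0.039]
disc_1 0.65 [279. 212.] [ 0.662 -0.06 ]
disc_1 0.55 [298. 189.] [ 0.677 -0.172]
kettle 0.84 [152. 330.] [0.651 0.374]
{'time': 0.7, 'q': array([-1.391,  0.276,  1.505, -0.   ,  1.361, -0.121]), 'qvel': array([-0.001, -0.   , -0.   , -0.001, -0.001,  0.   ]), 'tau': array([ -0.001, -40.432, -23.746,   0.071,   0.025,   0.   ]), 'position': array([ 0.17 , -0.549,  0.206]), 'orientation': array([ 1.213,  1.571, -1.627]), 'ft_force': array([-0.186,  0.139, -0.867]), 'ft_torque': array([ 0.005, -0.002,  0.034]), 'gripper_width': 0.09400972442608764}
```

View pics/top0.png

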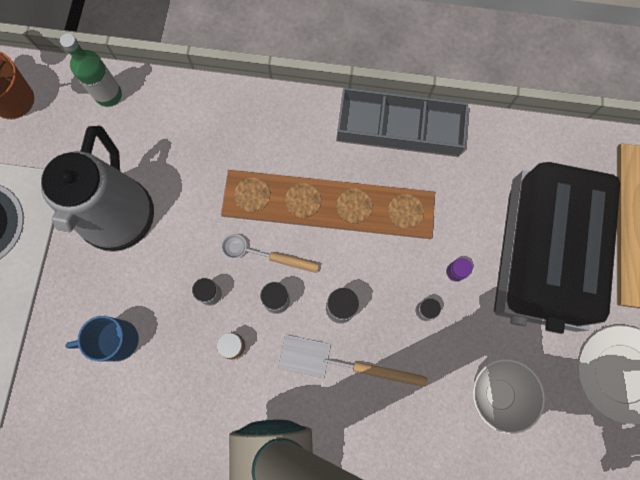

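View pics/side0.png

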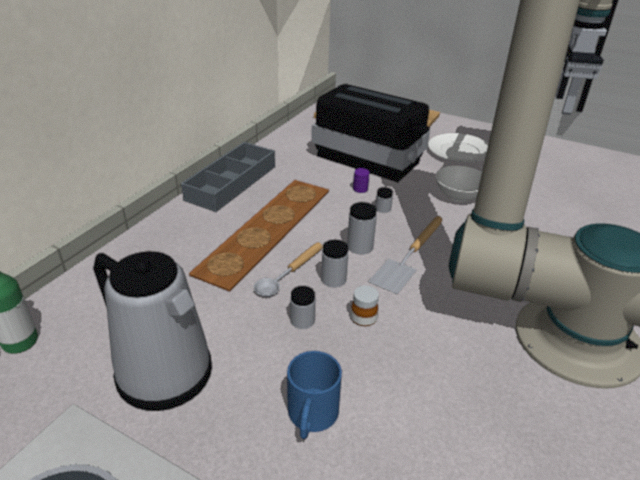

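The kettle is on the left (top image, about 100,200), so the 98 tin goes to disc 1. In the top image the tins are: 66 at (205,291), 82 at (274,297), 98 at (342,304), 50 at (429,308). The purple decoy is at (460,268). Next I'll fit the positions using the known shapes.

```bash
cat >> h.py <<'E'
from scipy.optimize import least_squares
DIM={98:(.029,.098),82:(.026,.082),66:(.023,.066),50:(.020,.050)}
def sil(im,x,y,z,r,h):
    a=np.linspace(0,2*np.pi,40,endpoint=False)
    p=np.array([proj(im,[x+r*np.cos(t),y+r*np.sin(t),zz]) for t in a for zz in (z,z+h)],np.float32)
    m=cv2.moments(cv2.convexHull(p)); return np.array([m['m10'],m['m01']])/m['m00'],m['m00']
def fit(im,mask,z,r,h):
    n,l,s,c=cv2.connectedComponentsWithStats(mask.astype(np.uint8)); i=1+np.argmax(s[1:,4]); c=c[i]
    x0=ray(im,c,z+h/2)[:2]
    s0=least_squares(lambda p:sil(im,*p,z,r,h)[0]-c,x0).x
    return s0,s[i,4]/sil(im,*s0,z,r,h)[1]
E
python3 - <<'E'
from h import *
np.set_printoptions(precision=4,suppress=True)
for n in ['top','side']:
    im=manip.get_image(n)
    for r in manip.outline_of(im,'tin_98'):
        print(n,'tin',round(r['conf'],2),np.round(r['location']),[(k,*np.round(np.r_[fit(im,r['pixels'],0,*DIM[k])],4)) for k in DIM])
    for r in manip.outline_of(im,'disc_1'):
        print(n,'disc',round(r['conf'],2),np.round(r['location']),fit(im,r['pixels'],.010,.037,.003))
E
```

```text
top tin 0.94 [271. 298.] [(98, np.float64(0.4487), np.float64(0.0751), np.float64(0.754)), (82, np.float64(0.45), np.float64(0.0761), np.float64(0.9704)), (66, np.float64(0.4513), np.float64(0.0771), np.float64(1.2882)), (50, np.float64(0.4525), np.float64(0.0781), np.float64(1.781))]
top tin 0.91 [204. 290.] [(98, np.float64(0.444), np.float64(0.203), np.float64(0.5513)), (82, np.float64(0.4451), np.float64(0.2053), np.float64(0.7146)), (66, np.float64(0.4462), np.float64(0.2076), np.float64(0.9574)), (50, np.float64(0.4472), np.float64(0.2097), np.float64(1.3409))]
top tin 0.82 [344. 304.] [(98, np.float64(0.4514), np.float64(-0.0491), np.float64(0.9098)), (82, np.float64(0.4528), np.float64(-0.0497), np.float64(1.1696)), (66, np.float64(0.4542), np.float64(-0.0501), np.float64(1.5494)), (50, np.float64(0.4554), np.float64(-0.0506), np.float64(2.136))]
top tin 0.69 [458. 266.] [(98, np.float64(0.5479), np.float64(-0.2615), np.float64(0.3703)), (82, np.float64(0.55), np.float64(-0.2641), np.float64(0.4822)), (66, np.float64(0.5521), np.float64(-0.2667), np.float64(0.6504)), (50, np.
[... 1797 characters left out ...]
 (50, np.float64(0.4485), np.float64(0.1982), np.float64(1.5136))]
side tin 0.57 [335. 262.] [(98, np.float64(0.4448), np.float64(0.0831), np.float64(0.7133)), (82, np.float64(0.4494), np.float64(0.0735), np.float64(0.9565)), (66, np.float64(0.4539), np.float64(0.064), np.float64(1.3394)), (50, np.float64(0.4584), np.float64(0.0546), np.float64(1.9938))]
side disc 0.83 [297. 190.] (array([ 0.6631, -0.1602]), np.float64(1.0018564729406356))
side disc 0.76 [224. 264.] (array([0.6561, 0.1535]), np.float64(0.8928231516282186))
side disc 0.72 [282. 213.] (array([ 0.6613, -0.0557]), np.float64(0.9346657194028221))
side disc 0.69 [258. 232.] (array([0.6587, 0.0477]), np.float64(1.0231755838490464))
```

Both cameras agree to within about 4 mm and the sizes are unambiguous. I'll move the first tin (98 to disc 1).

```bash
cat >> h.py <<'E'
TIN={98:(.451,-.051),82:(.4497,.0748),66:(.4452,.2068),50:(.4692,-.2167)}
U=np.array([-.0226,.9997]); C=np.array([.65995,-.00165])
DISC={k:C+s*.105*U for k,s in zip((98,82,66,50),(1.5,.5,-.5,-1.5))}
GH={98:.060,82:.050,66:.042,50:.034}
ORI=[0,np.pi/2,-np.pi/2+.0226]
def st(t):
    s=manip.sense(); print(t,round(s['time'],2),np.round(s['position'],4),'w',round(s['gripper_width'],4),'F',np.round(s['ft_force'],1))
def pick(k,first=False):
    x,y=TIN[k]; z=GH[k]-.019
    manip.move_pose([x,y,z+.16],ORI)
    manip.move_linear([x,y,z],.12); manip.grab(20); st(f'grab{k}')
    manip.move_linear([x,y,z+.15],.2); st('lift')
def place(k):
    x,y=DISC[k]; z=GH[k]-.019+.0145
    manip.move_linear([x,y,z+.14],.25)
    manip.move_linear([x,y,z+.012],.15); manip.move_linear([x,y,z],.03); st('down')
    manip.open(); manip.move_linear([x,y,z+.16],.2); st('placed')
E
python3 - <<'E'
from h import *
pick(98); place(98)
for n in ['side','top']: save(manip.get_image(n),n+'1')
E
```

```text
grab98 5.19 [ 0.451  -0.051   0.0411] w 0.0581 F [-0.4  0.5  1.5]
lift 6.09 [ 0.4499 -0.0507  0.1898] w 0.0581 F [ 0.7 -0.8 -2.6]
down 8.96 [0.6563 0.1558 0.0552] w 0.0575 F [ 0.4  0.1 -1.3]
placed 10.64 [0.6556 0.1557 0.2142] w 0.0939 F [-1.1 -0.2 -0.2]
```

View pics/side1.png

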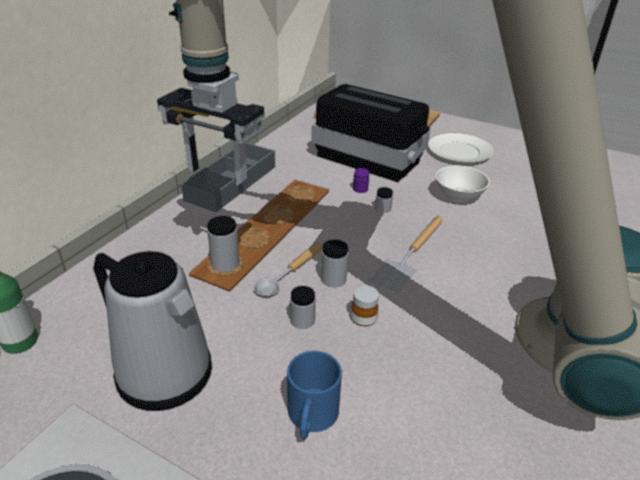

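The 98 tin stands on disc 1 (side image, about 223,245), and it looks centred. I'll move the others the same way.

```bash
python3 - <<'E'
from h import *
for k in (82,66,50): pick(k); place(k)
q=manip.sense()['q']
manip.move_pose([.3,-.3,.3],ORI); st('away')
for n in ['side','top']:
    im=manip.get_image(n); save(im,n+'2')
    for r in manip.outline_of(im,'tin_98'):
        for k in DIM:
            f,a=fit(im,r['pixels'],.013,*DIM[k])
            if abs(f-DISC[k]).max()<.03: print(n,k,f,round(a,2),'err mm',np.round((f-DISC[k])*1000,1))
E
```

```text
grab82 13.84 [0.4498 0.0748 0.031 ] w 0.0518 F [-0.1 -0.   0.7]
lift 14.74 [0.4487 0.0748 0.18  ] w 0.0515 F [ 0.3  0.2 -1.6]
down 17.28 [0.6587 0.0508 0.0453] w 0.0515 F [ 0.4 -0.3 -0.7]
placed 19.04 [0.6579 0.0509 0.2042] w 0.094 F [ 0.3 -0.1 -0.4]
grab66 22.36 [0.4452 0.2068 0.023 ] w 0.0456 F [0.8 1.1 1.3]
lift 23.26 [0.4443 0.2065 0.1719] w 0.0454 F [-0.  -0.3 -0.9]
down 26.32 [ 0.661  -0.0541  0.0373] w 0.046 F [-0.8 -0.4 -0.3]
placed 28.15 [ 0.6603 -0.054   0.1962] w 0.0946 F [ 0.3  0.4 -0.6]
grab50 31.5 [ 0.4692 -0.2167  0.015 ] w 0.0396 F [ 1.2 -0.1  0.1]
lift 32.4 [ 0.4683 -0.2162  0.1639] w 0.0394 F [-0.4 -0.7 -0.9]
down 34.91 [ 0.6634 -0.1591  0.0293] w 0.0393 F [-0.6 -0.5 -0.6]
placed 36.82 [ 0.6627 -0.1588  0.1882] w 0.094 F [ 0.4  0.2 -0.3]
away 38.32 [ 0.3007 -0.3001  0.2996] w 0.0937 F [ 0.2 -1.  -0.3]
side 82 [0.65799582 0.05116936] 0.96 err mm [-0.8  0.3]
side 50 [ 0.66149718 -0.15909848] 1.0 err mm [-2.  0.]
side 98 [0.65504092 0.15632612] 1.01 err mm [-1.3  0.5]
side 66 [ 0.65834398 -0.05265907] 0.9 err mm [-2.8  1.5]
top 98 [0.65727495 0.15721992] 0.98 err mm [0.9 1.4]
top 66 [ 0.66093865 -0.052879  ] 0.97 err mm [-0.2  1.3]
top 50 [ 0.66343342 -0.15786717] 0.93 err mm [-0.1  1.2]
```

View pics/side2.png

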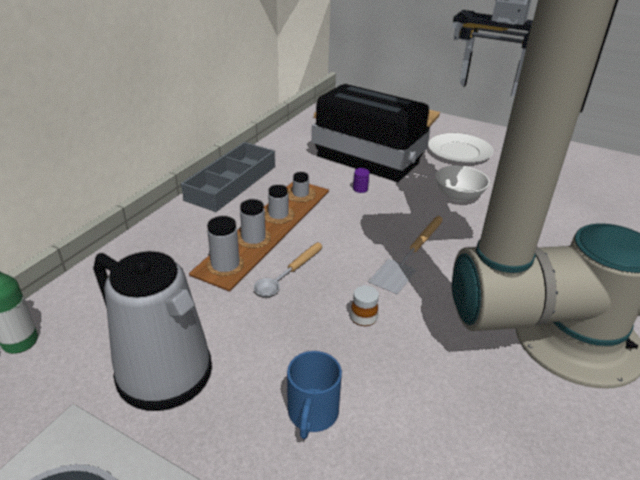

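View pics/top2.png

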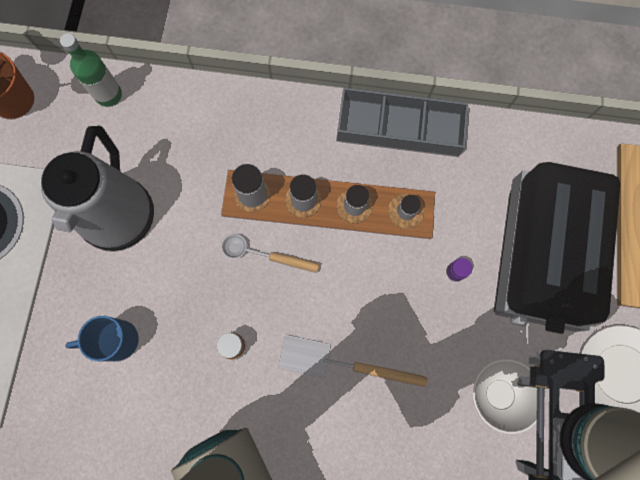

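All four tins stand upright and centred on their discs, largest at the kettle (top image: 250,187; 303,195; 356,203; 409,210). The arm is clear of everything, so I'll hand in.

```bash
python3 -c "
from h import *
manip.sleep(.5); st('end'); manip.hand_in()"
```

```text
end 39.02 [ 0.3 -0.3  0.3] w 0.0939 F [-0.7 -0.9  0.5]
the job is handed in; nothing more can be done
```

I placed the 98, 82, 66 and 50 mm tins on discs 1 to 4, with the largest at the kettle end on the left, and handed in at 39 s of the 102 s allowed.

In the final pictures all four tins stand upright, each within about 3 mm of its disc's estimated centre, and the robot is clear of everything. The top camera gave no measurement for tin_82, because the network did not report it there. The side camera puts that tin within 1 mm, and it looks centred in both pictures. No check failed or disagreed.

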